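Start the gel run

TASK

Get the gel run going, only pressing with the closed fingertips: first push the raised lid of the gel tank fully home, then push down the raised end of the power supply's rocker switch until it has tipped right over, then press the square key fully in (it stays in), and last press the round key fully in and let it spring back. Leave the narrow bar-shaped key alone, never pull the lid up, and leave the tube rack, the tip box and the jar standing where they are.

Things in the scene. Friction and masses are not known exactly. Their poses are not given: they have to be found in the camera images.
- psu: Power supply: grey box fixed to the bench, 210 x 210 mm, deck 70 mm high, left or right of the middle, yaw within 0.25 rad of 0. Origin: centre of underside; x points away from the robot. On the deck at x = -45 mm a row along y of three white keys 62 mm apart, in any order, each on a black 48 mm plate 4 mm thick; rocker and blank display in the +x half. Keys and rocker share its axes.
- round_key_top (a point): Round white key, 28 mm across, stands 14 mm above its plate (top 88 mm above the bench). Origin at the centre of the top face, its height follows the key.
- round_key (a joint): How far the round key is pressed, m: 0 out, 0.006 fully in. Spring return, 1.5 N to start and 5 N fully in.
- square_key_top (a point): Square white key, 27 x 27 mm, stands 14 mm above its plate (top 88 mm above the bench). Origin at the centre of the top face, its height follows the key.
- square_key (a joint): How far the square key is pressed, m: 0 out, 0.006 fully in. Friction about 2.5 N; it stays where it is left.
- bar_key_top (a point): Narrow white bar-shaped key, 36 mm (along the power supply's x) x 12 mm, same height, 14 mm above its plate. Not to be pressed. Origin at the centre of the top face, its height follows the key.
- bar_key (a joint): How far the bar key is pressed, m: 0 out, 0.006 fully in. Friction about 2.5 N; it would stay in.
- rocker_raised (a point): Point on top of the rocker's raised end (the +x end), 23 mm from the pivot. White rocker 64 mm (power supply's x) x 28 mm in a black frame 76 x 40 mm, 10 mm high; pivot 16 mm above the deck. The point starts about 93 mm above the bench and ends about 9 mm lower when pressed straight down.
- rocker (a joint): Rocker angle, rad: about 0 is off (far end raised), 0.4 is on (far end down). Stiff hinge, about 2.2 N at the point; it stays where it is left.
- tank: Gel tank, clear plastic box fixed to the bench, 190 mm (its x) x 110 mm (its y), rim 62 mm above the bench, turned up to 0.5 rad. Origin at the centre of its underside, z up.
- lid_pad (a point): Centre of the top of the black round pad, 48 mm across, in the middle of the amber lid. Lid: plate 200 x 120 mm, 6 mm thick; the pad rises 6 mm above it, as do two ribs 40 mm to either side along the tank's y. Home, the pad's top is 74 mm above the bench; at the start it is 10 to 16 mm higher.
- lid (a joint): How far the lid has been pushed down, m: 0.016 is home on the rim, it starts at 0 to 0.006, negative is pulled up. Slides straight down with about 5 N friction and stays where it is left.
- tube_rack: Blue tube rack, loose, 100 x 130 x 51 mm, with capped tubes up to 67 mm high. Origin at the centre of its underside.
- tip_box: Box of amber pipette tips, loose, 85 x 125 mm, 78 mm high. Origin at the centre of its underside.
- bottle: Reagent jar, loose, 64 mm across, 115 mm high. Origin at the centre of its underside.
There are look-alikes about, which are no part of the job. Several things have the shape of the tube_rack; the one meant has the colours described above. What is shaped like the tank but brown is not meant.

How it is judged:
By the outcome, as a careful person would: the job done as asked, in the order asked, and still so for the second after the job is handed in, with the robot touching nothing.
It also fails if it takes over 58 s, if anything falls off the work surface, if the arm or the gripper's body presses on something with over 40 N, if the wrist force passes 120 N, or if a joint passes its speed limit or range.

ROBOT

A 6-joint arm with a two-finger parallel gripper is mounted at the origin on the work surface. World frame = base frame: x ahead of the robot, y to its left, z up, the work surface at z = 0. Lengths are in m, angles in degrees, forces in N, time in s.
With the tool pointing down it reaches from about 0.35 to 0.875 m from the base axis. Payload 4.2 kg.
Tool frame: the origin (TCP) lies between the finger pads; the fingertips stand 17 mm ahead of it and the grasp point (between the pads) lies 2 mm behind it; z points along the fingers, y is the direction in which the jaws open and shut (so a half turn about z gives the same grasp; the last joint's range is limited). The gripper opens to 87 mm and grips with 3 to 60 N. Pads are 19 mm wide; open, the fingers measure 117 mm over their backs; the gripper's body (75 mm by 190 mm) begins 51 mm behind the grasp point.
Start: joints at [78.53, 22.042, 0.453, 0, -68.411, -14.817], TCP at [0.277, 0.56, 0.215] pointing down, gripper open.
Joint ranges: [-179.83, 179.83], [-69.29, 118.12], [-61.27, 80.66], [-181.25, 117.63], [-171.15, -9.14], [-177.46, 177.46]. Speed limits (degrees/s): [159.86, 159.86, 180, 180, 180, 180].

INTERFACE

Orientations are given as a 3x3 rotation matrix whose columns are the frame's x, y, z axes.
In Python, from station import r gives the robot as it stands.
- The arm moves only by the shell command python3 -m creep 'ROWS'. ROWS is JSON, a list of rows, each a list of 7 numbers: the opening, from 0 (shut) to 1 (fully open), then the shift along the tool's x, y, z scaled (see below), then the turn, a rotation vector about the tool's x, y, z scaled (see below). A call has 1 to 5 rows; each row is the pose to reach, as a shift and turn from the pose measured when the call began, along the tool's axes at that moment, turning the shorter way round; what a row does not reach only later rows make up. The controller multiplies each number of a shift by 300 mm and each number of a turn by 180 degrees. A row lasts 1/12 s, in which the tool goes at most 41.7 mm and 7.16 degrees, less where a joint would pass 70% of its speed; a pose out of reach is approached as far as the arm can. A call with a number of a shift or a turn outside -1 to 1 is refused whole. A call with a gripper value outside its range is refused whole. The fingers move at their own pace and stop on an object; the grip force is fixed at half the most. Time passes only in rows, so rows that repeat a pose let the fingers close. It gives the time, the measured TCP pose, the force and the opening at its end, in the units of the state.
- r.sense(): the state, without advancing time (a new reading comes with each control period).
- r.capture(name): name is "scene" or "top" or "wrist"; returns the picture (384x512x3 uint8, blue, green, red); there is no depth.
- r.camera_model(name): a dict with "mtx" (3x3 intrinsics, pixels), "R" (3x3) and "t" (3): a world point X has camera coordinates R X + t; the wrist camera has in their place "mount" (4x4, takes a point from camera to tool coordinates, whose origin is the TCP and whose axes are the flange's). Camera axes: x right, y down, z forward; pixel columns grow to the right and rows downward; lengths in m; the calibration is good to about 2 mm. The wrist camera is an equidistant fisheye: a pixel r from the principal point sees the ray r / f radians off the axis. A picture is of the moment at which its call begins: read the wrist's pose just before it. camera_model takes no time and is no camera call.
- r.finish_job(): hands the job in, once; it reports no verdict.
Trained networks look in the newest picture that a camera, given by its name, has taken for a name from the list of things; names that differ only in an ending like _2 or _b are one class to them, and where a whole thing is asked for, a point or a joint stands for the part that bears it (a point fixed in the world has none). Each returns a list of dicts, best first, with "score" (0 to 1); they miss things now and then, are a little off and sometimes report something else, mostly with a low value. They report only what shows in the picture. A call takes as long as a camera call. They do not tell look-alikes from the thing itself.
- r.recognise(camera, target): "rect" ([left, top, right, bottom] as shares, 0 to 1, of the picture: columns of its width, rows of its height, round what is visible of it).
- r.outline_of(camera, target): "pixels" (384x512 bool, what is visible of it) and "rect" ([left, top, right, bottom] as shares, 0 to 1, of the picture: columns of its width, rows of its height, round what is visible of it).
The state is a dict: "time_s": time; "joints": joint angles; "joint_velocities": joint speeds; "effort": joint torques, N m; "tcp_pos": TCP position; "ee_rot": TCP orientation; "wrist_force": force on the tool from outside, world axes, zero at the start; "moment": the same for the moment, N m; "gripper_width": opening from 0.0 (shut) to 1.0 (fully open).
Only numpy, scipy, OpenCV 4.12 (cv2) and the standard library are available. Lean on these libraries where they do the work, as an engineer would, in place of code of your own. Each camera call takes 0.05 s, during which the arm holds its last target.

## Working session

There is one attempt and no reset: what is moved stays moved. The work goes in short steps, Python scripts to look and compute and a shell command to move; the robot and the scene stay as the last step left them, time stands still between calls to the robot, and variables do not carry over. Pictures are saved under pics/ and viewed, and the job is handed in when it is done.

```bash
ls; mkdir -p pics
python3 - <<'E'
from station import r
import cv2
for n in("scene","top","wrist"):
    im=r.capture(n); cv2.imwrite(f"pics/{n}0.png",im)
s=r.sense(); print(s)
for n in("scene","top","wrist"): print(n,r.camera_model(n))
E
```

```text
pics
{'time_s': 0.15, 'joints': array([ 7.85305320e+01,  2.20817349e+01,  4.00284192e-01, -1.91076302e-02,
       -6.84116259e+01, -1.48168488e+01]), 'joint_velocities': array([-0.03976644, -0.16577359,  0.27986629,  0.07604066,  0.12721372,
        0.0563762 ]), 'effort': array([ 3.90817218e-05, -3.91052699e+01,  1.87587082e+01,  4.22232628e+00,
        1.23434316e-02, -1.39779136e-04]), 'tcp_pos': array([0.27657452, 0.55997708, 0.21382036]), 'ee_rot': array([[ 8.96537796e-01, -4.42966802e-01, -6.26924056e-04],
       [-4.42967230e-01, -8.96536497e-01, -1.53037161e-03],
       [ 1.15843521e-04,  1.64974280e-03, -9.99998632e-01]]), 'wrist_force': array([ 0.01749923, -0.01648797,  0.0889568 ]), 'moment': array([-0.03956163,  0.02501387,  0.00842325]), 'gripper_width': 1.0002715597970366}
scene {'mtx': array([[378.77184887,   0.        , 253.96877341],
       [  0.        , 378.77184887, 196.78601889],
       [  0.        ,   0.        ,   1.        ]]), 'R': array([[ 0.65808044,  0.75266635,  0.02057922],
       [ 0.42249513, -0.34650193, -0.83751673],
       [-0.62323992,  0.55984799
[... 258 characters left out ...]
8679, -0.99953427, -0.01304687],
       [-0.98629054,  0.02934092, -0.16238868],
       [ 0.16269586,  0.00838822, -0.98664061]]), 't': array([0.03578185, 0.59572017, 1.2767939 ])}
wrist {'mtx': array([[297.31863964,   0.        , 258.65132981],
       [  0.        , 297.31863964, 192.27913908],
       [  0.        ,   0.        ,   1.        ]]), 'mount': array([[ 3.42456776e-04, -9.67598733e-01, -2.52492721e-01,
         6.85618652e-02],
       [ 9.99999328e-01,  6.11103337e-04, -9.85558187e-04,
        -2.81930755e-04],
       [ 1.10792400e-03, -2.52492214e-01,  9.67598292e-01,
        -1.69536315e-01],
       [ 0.00000000e+00,  0.00000000e+00,  0.00000000e+00,
         1.00000000e+00]])}
```

View pics/top0.png

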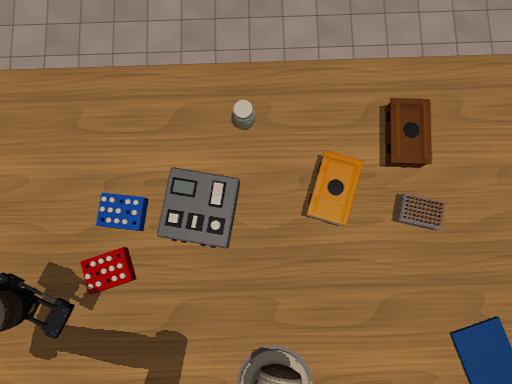

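View pics/scene0.png

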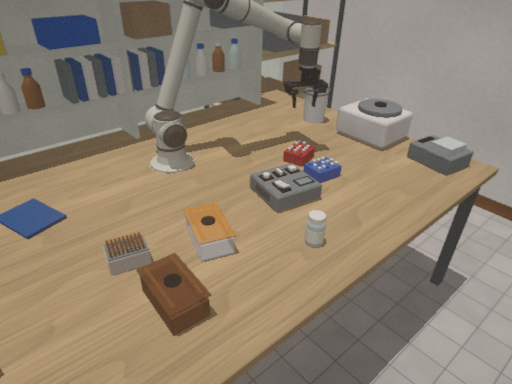

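View pics/wrist0.png

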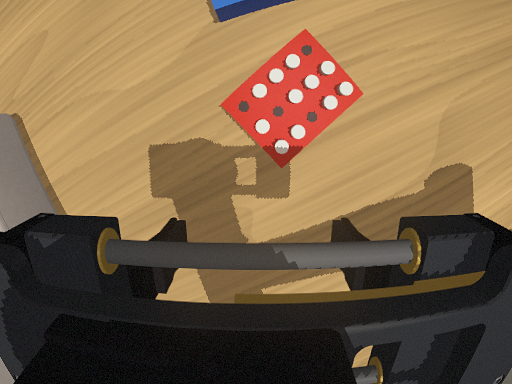

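Top view: the amber tank is at about (335,187). The brown look-alike at (410,130) is not meant. The PSU is at (200,207), with the keys in a row at roughly row 220 and the rocker at (217,194). Next I enlarge the picture and measure.

```bash
cat > h.py <<'E'
from station import r
import numpy as np, cv2
def ray(n,u,v,z):
    c=r.camera_model(n);K,R,t=c["mtx"],c["R"],c["t"]
    d=R.T@np.linalg.solve(K,[u,v,1.]);o=-R.T@t
    return o+d*(z-o[2])/d[2]
def proj(n,X):
    c=r.camera_model(n);p=c["mtx"]@(c["R"]@np.array(X)+c["t"]);return p[:2]/p[2]
def cen(m):
    M=cv2.moments(m.astype(np.uint8),True);return M["m10"]/M["m00"],M["m01"]/M["m00"]
E
python3 - <<'E'
from h import *
im=r.capture("top"); sc=r.capture("scene")
cv2.imwrite("pics/c1.png",cv2.resize(im[140:260,150:380],None,fx=3.4,fy=3.4,interpolation=cv2.INTER_CUBIC))
cv2.imwrite("pics/c2.png",cv2.resize(sc[150:270,170:345],None,fx=4.5,fy=4.5,interpolation=cv2.INTER_CUBIC))
for n,z in(("round_key_top",.088),("square_key_top",.088),("bar_key_top",.088),("rocker_raised",.088),("lid_pad",.087),("tank",.08),("psu",.07)):
  for cam in("top","scene"):
    for o in r.outline_of(cam,n)[:3]:
        c=cen(o["pixels"]); print(n,cam,round(o["score"],2),np.round(c,1),o["pixels"].sum(),np.round(ray(cam,*c,z),4))
print(r.sense()["time_s"])
E
```

```text
round_key_top top 0.56 [214.5 225.2] 66 [0.4633 0.1583 0.088 ]
square_key_top scene 0.68 [208.9 230.9] 2074 [ 0.6209 -0.2318  0.088 ]
square_key_top scene 0.51 [291.2 167.5] 43 [0.495  0.2672 0.088 ]
bar_key_top top 0.4 [193.8 221.3] 56 [0.4762 0.218  0.088 ]
rocker_raised top 0.64 [216.4 192.5] 175 [0.5582 0.1518 0.088 ]
lid_pad top 0.76 [334.6 187.6] 2765 [ 0.5626 -0.1928  0.087 ]
lid_pad top 0.7 [214.5 225.2] 81 [0.4635 0.1583 0.087 ]
lid_pad top 0.6 [409.8 130.9] 2660 [ 0.726  -0.4248  0.087 ]
lid_pad scene 0.95 [172.5 283.8] 2532 [ 0.7415 -0.4352  0.087 ]
lid_pad scene 0.82 [207.6 222.9] 1395 [ 0.5833 -0.2105  0.087 ]
tank top 0.72 [407.5 132.7] 3094 [ 0.7226 -0.4199  0.08  ]
tank top 0.65 [334.3 188. ] 2773 [ 0.5624 -0.1929  0.08  ]
tank scene 0.59 [209.1 231. ] 2002 [ 0.613  -0.2261  0.08  ]
tank scene 0.59 [174.3 292.5] 3726 [ 0.7648 -0.4445  0.08  ]
psu top 0.69 [197.6 206.4] 4136 [0.5211 0.2097 0.07  ]
psu top 0.63 [122.  211.3] 1544 [0.513  0.4326 0.07  ]
psu top 0.31 [215.8 194.1] 155 [0.5559 0.1558 0.07  ]
psu scene 0.73 [285.8 188.1] 1924 [0.574  0.1582 0.07  ]
0.95
```

View pics/c1.png

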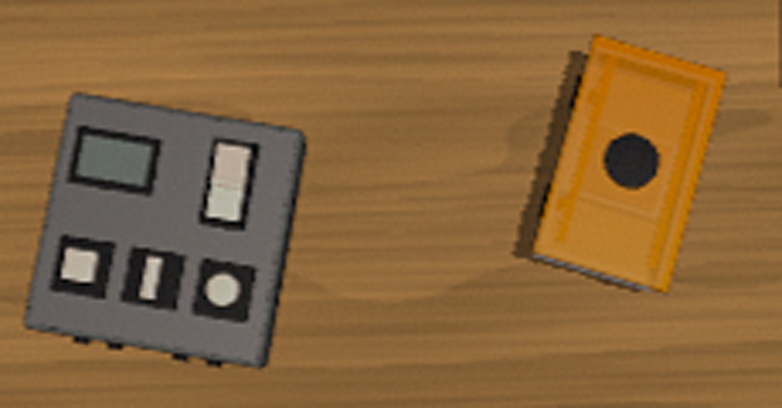

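View pics/c2.png

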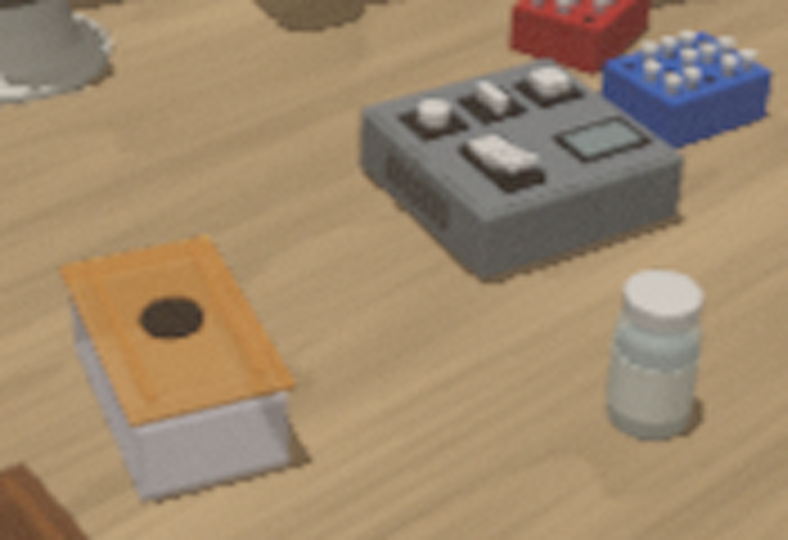

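Enlarged top crop: square key at px (173.5,218), bar (194.4,222), round (215.6,225.6), rocker (217,193.5) with its raised end at the top, amber lid pad (335.6,187). The amber lid on clear walls is the tank meant, since the look-alike is wholly brown. Now I segment to refine positions and fit a PSU model.

Run:
```python
from h import *
im=r.capture("top")
def seg(mask,u,v):
    n,l,s,c=cv2.connectedComponentsWithStats(mask.astype(np.uint8),connectivity=4)
    k=l[int(round(v)),int(round(u))]; return s[k,4] if k else 0,c[k]
g=im.astype(int); white=g.min(2)>150
P={}
for n,u,v in(("sq",173.5,218),("bar",194.4,222),("rd",215.6,225.6),("rkF",218,187),("rkN",217,199)):
    a,c=seg(white,u,v); P[n]=ray("top",*c,.088); print(n,a,c.round(1),P[n].round(4))
dark=g.max(2)<70
a,c=seg(dark,335,187); print("pad",a,c.round(1),ray("top",*c,.087).round(4))
# lid
hsv=cv2.cvtColor(im,cv2.COLOR_BGR2HSV); am=((hsv[...,1]>190)&(hsv[...,2]>120)&(hsv[...,0]>10)).astype(np.uint8)
n,l,s,cc=cv2.connectedComponentsWithStats(am)
for k in range(1,n):
    if s[k,4]>300:
        p=np.argwhere(l==k)[:,::-1].astype(np.float32); b=cv2.boxPoints(cv2.minAreaRect(p)); w=np.array([ray("top",*q,.075)[:2] for q in b]); print("amber",s[k,4],cc[k].round(1),w.round(3).tolist())
# psu fit from keys: row dir
d=P["sq"]-P["rd"]; print("spacing",np.hypot(*d[:2])/2,"yaw",np.arctan2(-d[0],d[1]))
yaw=np.arctan2(-d[0],d[1]); x=np.array([np.cos(yaw),np.sin(yaw)]);y=np.array([-x[1],x[0]])
c=(P["sq"][:2]+P["bar"][:2]+P["rd"][:2])/3+.045*x; print("psu c",c,c+.0)
rk=(P["rkF"]+P["rkN"])[:2]/2; print("rocker rel",(rk-c)@x,(rk-c)@y, (P["rkF"][:2]-c)@x)
for sx in(-1,1):
  for sy in(-1,1): print(proj("top",[*(c+.105*(sx*x+sy*y)),.07]).round(1)*1, ((proj("top",[*(c+.105*(sx*x+sy*y)),.07])-[150,140])*3.4).round())
for n in P: print(n,proj("scene",P[n]), ((proj("scene",P[n])-[170,150])*4.5).round())
print(((proj("scene",[.566,-.195,.087])-[170,150])*4.5).round())
```

```text
sq 64 [172.9 217.6] [0.4886 0.2784 0.088 ]
bar 30 [194.  221.4] [0.4759 0.2175 0.088 ]
rd 52 [215.1 224.7] [0.4647 0.1567 0.088 ]
rkF 163 [216.7 193.6] [0.555  0.1511 0.088 ]
rkN 163 [216.7 193.6] [0.555  0.1511 0.088 ]
pad 188 [335.2 186.9] [ 0.5646 -0.1946  0.087 ]
amber 2280 [335.9 185.3] [[0.489, -0.107], [0.68, -0.171], [0.642, -0.287], [0.452, -0.221]]
amber 905 [120.8 211.5] [[0.475, 0.505], [0.571, 0.497], [0.553, 0.37], [0.457, 0.379]]
spacing 0.062051092976166906 yaw -0.19422341557671263
psu c [0.52056537 0.2088414 ] [0.52056537 0.2088414 ]
rocker rel 0.044976194334125114 -0.05001936853927331 0.044976194334125114
[226.6 248.2] [260. 368.]
[155.8 236.1] [ 20. 327.]
[239.2 177.6] [303. 128.]
[170.1 166.3] [68. 89.]
sq [291.99878145 166.11923243] [549.  73.]
bar [279.19606763 169.49738593] [491.  88.]
rd [266.2414839 173.1252391] [433. 104.]
rkF [281.26537113 182.68932267] [501. 147.]
rkN [281.26537113 182.68932267] [501. 147.]
[173. 309.]
```

```bash
cat >> h.py <<'E'
from scipy.spatial.transform import Rotation as Rn
YAW=-0.194
X=np.array([np.cos(YAW),np.sin(YAW)]);Y=np.array([-X[1],X[0]]);C=np.array([.5206,.2088])
T={"pad":np.array([.5646,-.1946]),"rk":C+.070*X-.050*Y,"sq":C-.045*X+.062*Y,"rd":C-.045*X-.062*Y}
def row(xy,ztip):
    s=r.sense();R=s["ee_rot"];p=s["tcp_pos"]
    G=np.array([[np.cos(YAW),np.sin(YAW),0],[np.sin(YAW),-np.cos(YAW),0],[0,0,-1]])
    d=R.T@(np.array([*xy,ztip+.017])-p)
    w=Rn.from_matrix(R.T@G).as_rotvec()
    print("t",round(s["time_s"],2),"tip",p.round(4)-[0,0,.017],"F",s["wrist_force"].round(1),"w",round(s["gripper_width"],3))
    print("row",(d/.3).round(4),(np.degrees(w)/180).round(4),"dist",np.linalg.norm(d).round(3))
E
python3 - <<'E'
from h import *
print({k:v.round(4) for k,v in T.items()})
row(T["pad"],.18)
row([.35,.37],.18)
E
```

```text
{'pad': array([ 0.5646, -0.1946]), 'rk': array([0.5796, 0.1462]), 'sq': array([0.4884, 0.2783]), 'rd': array([0.4645, 0.1566])}
t 1.0 tip [0.2767 0.5604 0.1976] F [ 0.2 -0.2  0.1] w 0.999
row [1.9747 1.8314 0.0589] [ 0.     -0.     -0.0843] dist 0.808
t 1.0 tip [0.2767 0.5604 0.1976] F [ 0.2 -0.2  0.1] w 0.999
row [0.4999 0.4608 0.0588] [ 0.     -0.     -0.0843] dist 0.205
```

```bash
python3 -m creep '[[0,0.5,0.46,0,0,0,-0.084],[0,0.5,0.46,0,0,0,-0.084],[0,0.5,0.46,0,0,0,-0.084],[0,0.5,0.46,0,0,0,-0.084],[0,0.5,0.46,0,0,0,-0.084]]'
python3 -c "
from h import *
row([.42,.18],.18);row(T['pad'],.15)"
```

```text
time_s: 1.42
tcp_pos: [0.3504, 0.3679, 0.2148]
ee_rot: [[0.981, -0.193, 0.0], [-0.193, -0.981, 0.0], [0.0, -0.0, -1.0]]
wrist_force: [-0.4, 0.9, 0.8]
gripper_width: 0.705
t 1.42 tip [0.3504 0.3679 0.1978] F [-0.4  0.9  0.8] w 0.705
row [0.3487 0.5698 0.0595] [-0.     -0.     -0.0002] dist 0.201
t 1.42 tip [0.3504 0.3679 0.1978] F [-0.4  0.9  0.8] w 0.705
row [1.0631 1.7016 0.1595] [-0.     -0.     -0.0002] dist 0.604
```

```bash
python3 -m creep '[[0,0.35,0.57,0,0,0,0],[0,0.35,0.57,0,0,0,0],[0,0.35,0.57,0,0,0,0],[0,0.35,0.57,0,0,0,0],[0,0.35,0.57,0,0,0,0]]'
python3 -m creep '[[0,0.36,0.57,0,0,0,0],[0,0.36,0.57,0,0,0,0],[0,0.36,0.57,0,0,0,0],[0,0.36,0.57,0,0,0,0],[0,0.36,0.57,0,0,0,0]]'
python3 -c "
from h import *
row(T['pad'],.12)"
```

```text
time_s: 1.83
tcp_pos: [0.4206, 0.1776, 0.2153]
ee_rot: [[0.981, -0.194, 0.001], [-0.194, -0.981, 0.001], [0.001, -0.001, -1.0]]
wrist_force: [1.0, -0.1, -0.5]
gripper_width: 0.327
time_s: 2.25
tcp_pos: [0.4939, -0.0134, 0.2157]
ee_rot: [[0.981, -0.194, 0.002], [-0.194, -0.981, 0.001], [0.002, -0.001, -1.0]]
wrist_force: [1.6, -0.1, 0.2]
gripper_width: 0.017
t 2.25 tip [ 0.4939 -0.0134  0.1987] F [ 1.6 -0.1  0.2] w 0.017
row [0.348  0.547  0.2623] [-0.0003 -0.0005 -0.0004] dist 0.21
```

```bash
python3 -m creep '[[0,0.348,0.547,0.2,0,0,0],[0,0.348,0.547,0.2,0,0,0],[0,0.348,0.547,0.26,0,0,0],[0,0.348,0.547,0.26,0,0,0],[0,0.348,0.547,0.26,0,0,0]]'
python3 -m creep '[[0,0,0,0,0,0,0],[0,0,0,0,0,0,0]]'
python3 - <<'E'
from h import *
cv2.imwrite("pics/w1.png",r.capture("wrist"))
cv2.imwrite("pics/t1.png",cv2.resize(r.capture("top")[130:260,260:450],None,fx=4,fy=4))
row(T['pad'],.095);row(T['pad'],.072)
E
```

```text
time_s: 2.67
tcp_pos: [0.5639, -0.1935, 0.1387]
ee_rot: [[0.981, -0.194, 0.003], [-0.194, -0.981, 0.001], [0.002, -0.001, -1.0]]
wrist_force: [-0.1, 0.2, 0.3]
gripper_width: 0.005
time_s: 2.83
tcp_pos: [0.5633, -0.1955, 0.1365]
ee_rot: [[0.98, -0.198, -0.001], [-0.198, -0.98, 0.001], [-0.001, -0.001, -1.0]]
wrist_force: [-0.4, 0.1, 0.5]
gripper_width: 0.005
t 2.93 tip [ 0.564  -0.1934  0.1218] F [ 0.2 -0.2  0.3] w 0.007
row [0.0026 0.0035 0.0895] [-0.0003 -0.0008 -0.0005] dist 0.027
t 2.93 tip [ 0.564  -0.1934  0.1218] F [ 0.2 -0.2  0.3] w 0.007
row [0.0024 0.0036 0.1662] [-0.0003 -0.0008 -0.0005] dist 0.05
```

View pics/w1.png

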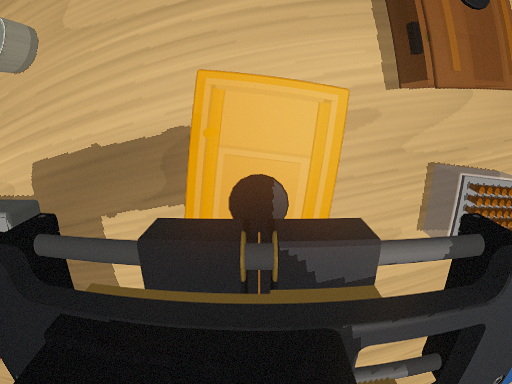

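Wrist view: the closed fingers line up with the pad at (258,203) on the amber lid, and the brown look-alike is clear at top right. Pressing.

```bash
python3 -m creep '[[0,0.002,0.003,0.05,0,0,0],[0,0.002,0.003,0.09,0,0,0],[0,0.002,0.003,0.11,0,0,0],[0,0.002,0.003,0.125,0,0,0],[0,0.002,0.003,0.125,0,0,0]]'
python3 -c "
from h import *
row(T['pad'],.073)"
```

```text
time_s: 3.35
tcp_pos: [0.5643, -0.1934, 0.1015]
ee_rot: [[0.981, -0.193, 0.002], [-0.193, -0.981, 0.001], [0.002, -0.001, -1.0]]
wrist_force: [-0.3, -0.0, -0.1]
gripper_width: 0.002
t 3.35 tip [ 0.5643 -0.1934  0.0845] F [-0.3 -0.  -0.1] w 0.002
row [0.0016 0.0037 0.0382] [-0.0003 -0.0007  0.    ] dist 0.012
```

```bash
python3 -m creep '[[0,0.002,0.003,0.012,0,0,0],[0,0.002,0.003,0.022,0,0,0],[0,0.002,0.003,0.03,0,0,0],[0,0.002,0.003,0.036,0,0,0],[0,0.002,0.003,0.036,0,0,0]]'
python3 -m creep '[[0,0,0,0.004,0,0,0],[0,0,0,0.008,0,0,0],[0,0,0,0.008,0,0,0]]'
python3 -c "
from h import *
row(T['pad'],.073)"
```

```text
time_s: 3.77
tcp_pos: [0.5646, -0.1944, 0.0903]
ee_rot: [[0.981, -0.193, 0.002], [-0.193, -0.981, 0.001], [0.002, -0.001, -1.0]]
wrist_force: [-1.1, -0.2, -0.1]
gripper_width: 0.003
time_s: 4.02
tcp_pos: [0.5644, -0.1945, 0.0876]
ee_rot: [[0.981, -0.193, 0.001], [-0.193, -0.981, 0.001], [0.001, -0.001, -1.0]]
wrist_force: [0.2, -0.6, -0.1]
gripper_width: 0.006
t 4.02 tip [ 0.5644 -0.1945  0.0706] F [ 0.2 -0.6 -0.1] w 0.006
row [ 0.0008  0.0003 -0.0079] [-0.0003 -0.0004 -0.0001] dist 0.002
```

Run:
```python
from h import *
cv2.imwrite("pics/w2.png",r.capture("wrist"))
cv2.imwrite("pics/s2.png",cv2.resize(r.capture("scene")[150:280,150:280],None,fx=4.5,fy=4.5,interpolation=cv2.INTER_CUBIC))
```

```text
(no output)
```

View pics/w2.png

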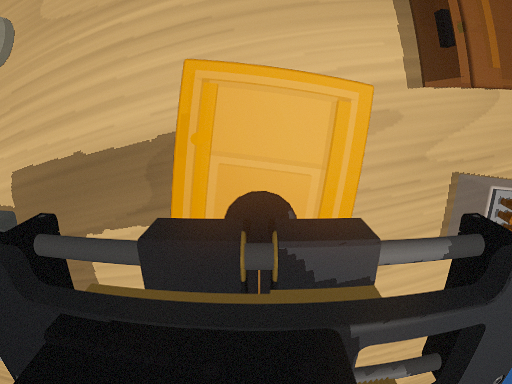

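View pics/s2.png

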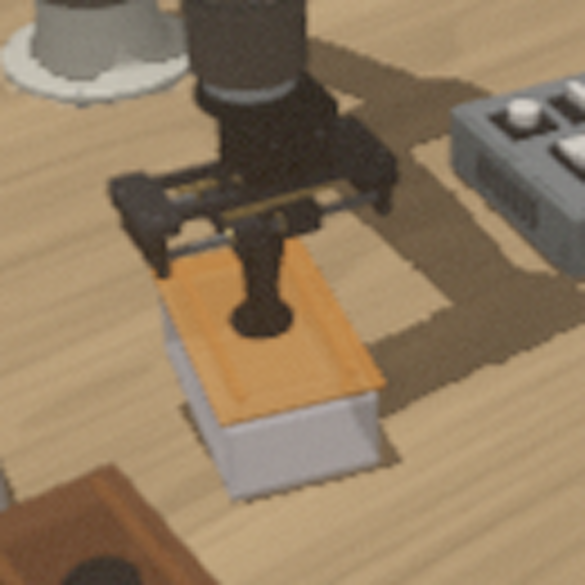

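```bash
python3 -m creep '[[0,0,0,0.005,0,0,0],[0,0,0,0.01,0,0,0],[0,0,0,0.01,0,0,0]]'; python3 -c "
from h import *
s=r.sense();print(s)"
```

```text
time_s: 4.37
tcp_pos: [0.5643, -0.1944, 0.0845]
ee_rot: [[0.981, -0.193, 0.001], [-0.193, -0.981, 0.001], [0.001, -0.001, -1.0]]
wrist_force: [-0.0, 0.3, -0.1]
gripper_width: 0.004
{'time_s': 4.3667, 'joints': array([-3.50891181e+00,  2.62147320e+01, -1.33101225e+01, -6.10518523e-02,
       -5.04142285e+01,  8.24180206e+01]), 'joint_velocities': array([-0.01424226, -0.09863523,  0.17440707,  0.13205377, -0.33529065,
       -0.07000163]), 'effort': array([ 1.52572570e-02, -3.97167134e+01,  1.57855046e+01,  3.45883928e+00,
        1.17641143e-01, -1.07730095e-04]), 'tcp_pos': array([ 0.56427502, -0.19444205,  0.08446509]), 'ee_rot': array([[ 9.81191973e-01, -1.93031281e-01,  1.11174593e-03],
       [-1.93032168e-01, -9.81192139e-01,  7.54564900e-04],
       [ 9.45181740e-04, -9.54975751e-04, -9.99999097e-01]]), 'wrist_force': array([-0.00865347,  0.30761366, -0.115271  ]), 'moment': array([-0.08557153, -0.00224043, -0.01897869]), 'gripper_width': 0.004493126999269693}
```

Run:
```python
from h import *
a=cv2.imread("pics/scene0.png"); b=r.capture("scene")
cv2.imwrite("pics/cmp3.png",np.vstack([cv2.resize(x[195:265,180:245],None,fx=4.2,fy=4.2,interpolation=cv2.INTER_CUBIC) for x in(a,b)]))
for n,x in(("a",a),("b",b)):
    for u in(205,212,220,228): print(n,u,x[228:264,u].astype(int)[:, 2].tolist())
for n in("scene","top"): print(r.recognise(n,"lid_pad")[:2])
```

```text
a 205 [188, 188, 188, 188, 187, 187, 188, 188, 187, 184, 187, 185, 186, 186, 174, 155, 170, 169, 158, 157, 157, 159, 156, 160, 157, 158, 157, 157, 158, 159, 156, 144, 125, 113, 174, 186]
a 212 [189, 189, 187, 187, 189, 188, 186, 187, 188, 188, 185, 185, 185, 159, 168, 170, 160, 158, 159, 160, 158, 158, 157, 158, 157, 157, 158, 158, 158, 146, 132, 124, 171, 184, 185, 188]
a 220 [187, 189, 188, 189, 189, 188, 186, 190, 186, 184, 184, 157, 166, 171, 162, 157, 157, 157, 158, 158, 158, 156, 158, 157, 157, 159, 158, 151, 128, 123, 176, 186, 186, 183, 185, 185]
a 228 [186, 187, 190, 189, 183, 181, 181, 183, 180, 148, 142, 151, 143, 141, 147, 152, 155, 155, 158, 157, 158, 158, 159, 159, 156, 147, 130, 124, 169, 183, 184, 184, 183, 182, 181, 183]
b 205 [189, 190, 191, 190, 188, 190, 190, 190, 188, 188, 191, 190, 188, 187, 175, 159, 173, 168, 161, 159, 159, 160, 160, 159, 160, 159, 157, 162, 161, 160, 160, 146, 124, 118, 177, 192]
b 212 [191, 191, 189, 191, 188, 191, 188, 189, 190, 191, 189, 189, 186, 159, 167, 172, 161, 159, 161, 161, 160, 161, 159, 160, 161, 161, 157, 161, 159, 150, 133, 128, 174, 185, 188, 191]
b 220 [188, 189, 190, 190, 190, 188, 191, 190, 190, 187, 187, 159, 168, 172, 163, 157, 160, 161, 159, 159, 158, 161, 160, 160, 161, 160, 161, 152, 132, 124, 180, 190, 187, 186, 188, 188]
b 228 [189, 190, 191, 192, 183, 182, 184, 185, 183, 152, 145, 153, 144, 140, 147, 155, 156, 157, 159, 161, 160, 161, 161, 162, 161, 148, 131, 126, 173, 185, 187, 186, 186, 186, 183, 185]
[{'rect': [0.3631, 0.5297, 0.4576, 0.6398], 'score': 0.87}, {'rect': [0.268, 0.6544, 0.4111, 0.8299], 'score': 0.63}]
[{'rect': [0.759, 0.2589, 0.8434, 0.4237], 'score': 0.83}, {'rect': [0.5979, 0.487, 0.6908, 0.5971], 'score': 0.72}]
```

View pics/cmp3.png

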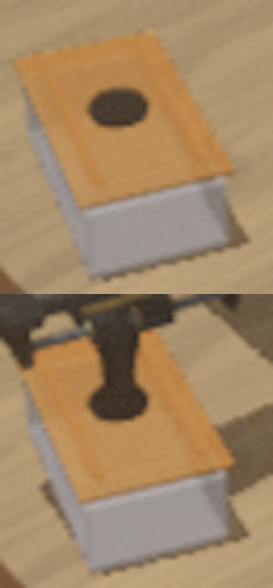

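Run:
```python
from h import *
c=r.camera_model("wrist");K=c["mtx"];M=c["mount"]
def wray(u,v,p,R):
    d=np.array([u-K[0,2],v-K[1,2]]);th=np.hypot(*d)/K[0,0];e=d/np.hypot(*d)
    q=np.array([*(np.sin(th)*e),np.cos(th)])
    return p+R@M[:3,3], R@M[:3,:3]@q
R=np.array([[.981,-.193,.002],[-.193,-.981,.001],[.002,-.001,-1]])
p1=np.array([.564,-.1934,.1388]);p2=np.array([.5644,-.1945,.0876])
for z in(.06,.065,.07,.075,.08,.085):
    out=[]
    for p,L in((p1,[(199,70),(349,89)]),(p2,[(185,59),(373,86)])):
        P=[]
        for uv in L:
            o,d=wray(*uv,p,R);P.append(o+d*(z-o[2])/d[2])
        out+= [np.linalg.norm(P[0]-P[1]).round(4),P[0][:2].round(3),P[1][:2].round(3)]
    print(z,*out)
# lid height in scene: near-side corner columns
for z in(0,.062,.068,.072,.078,.084): print(z,proj("scene",[.66,-.23,z]).round(1),proj("scene",[.641,-.287,z]).round(1),proj("scene",[.68,-.171,z]).round(1))
```

```text
0.06 0.1272 [ 0.681 -0.165] [ 0.642 -0.286] 0.1286 [ 0.681 -0.167] [ 0.64  -0.289]
0.065 0.1246 [ 0.68  -0.166] [ 0.642 -0.284] 0.1254 [ 0.68  -0.168] [ 0.64  -0.287]
0.07 0.122 [ 0.679 -0.167] [ 0.642 -0.283] 0.1221 [ 0.679 -0.169] [ 0.64  -0.285]
0.075 0.1195 [ 0.678 -0.168] [ 0.641 -0.281] 0.1188 [ 0.677 -0.17 ] [ 0.64  -0.283]
0.08 0.1169 [ 0.677 -0.168] [ 0.641 -0.28 ] 0.1156 [ 0.676 -0.171] [ 0.639 -0.28 ]
0.085 0.1144 [ 0.676 -0.169] [ 0.641 -0.278] 0.1123 [ 0.675 -0.172] [ 0.639 -0.278]
0 [217.8 258.2] [199.5 263. ] [236.1 253.5]
0.062 [217.1 243.3] [198.4 247.9] [236.  238.7]
0.068 [217.1 241.8] [198.3 246.4] [236.  237.2]
0.072 [217.  240.8] [198.2 245.4] [236.  236.2]
0.078 [217.  239.3] [198.1 243.9] [236.  234.7]
0.084 [216.9 237.8] [197.9 242.4] [236.  233.2]
```

View pics/t1.png

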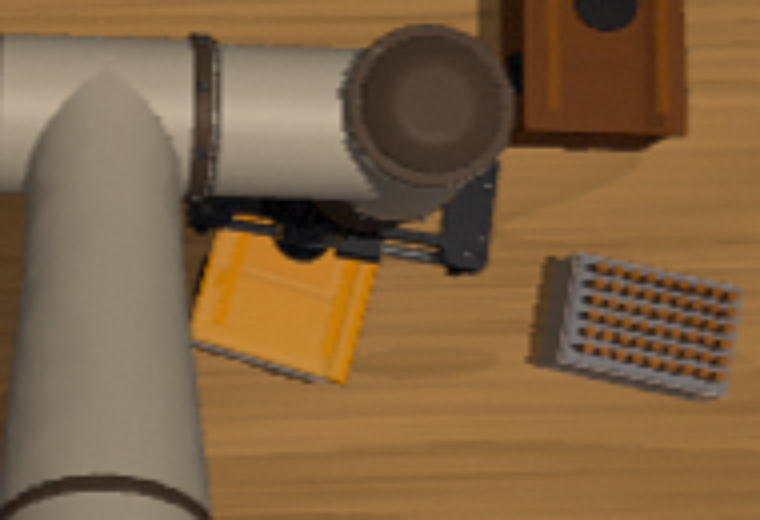

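```bash
python3 -m creep '[[0,0,0,0.006,0,0,0],[0,0,0,0.012,0,0,0],[0,0,0,0.012,0,0,0]]'; python3 -c "
from h import *
s=r.sense();print(s['effort'].round(2),s['wrist_force'],s['moment'].round(3))"
```

```text
time_s: 4.77
tcp_pos: [0.5642, -0.1944, 0.0807]
ee_rot: [[0.981, -0.193, 0.001], [-0.193, -0.981, 0.001], [0.001, -0.001, -1.0]]
wrist_force: [0.2, -0.5, 0.5]
gripper_width: 0.007
[ 2.000e-02 -3.987e+01  1.571e+01  3.440e+00  1.200e-01 -0.000e+00] [ 0.16946288 -0.50476718  0.50640554] [-0.057 -0.016  0.04 ]
```

```bash
for i in 1; do python3 -m creep '[[0,0,0,0.006,0,0,0],[0,0,0,0.012,0,0,0],[0,0,0,0.012,0,0,0]]'; done;  python3 - <<'E'
from h import *
s=r.sense();print(s['effort'].round(2),s['wrist_force'],s['moment'].round(3))
b=r.capture("scene");w=r.capture("wrist")
cv2.imwrite("pics/s4.png",cv2.resize(b[170:265,160:260],None,fx=6,fy=6,interpolation=cv2.INTER_CUBIC))
cv2.imwrite("pics/w4.png",w)
print(b[228:264,220].astype(int)[:,2].tolist())
E
```

```text
time_s: 5.02
tcp_pos: [0.5641, -0.1944, 0.0767]
ee_rot: [[0.981, -0.193, 0.0], [-0.193, -0.981, 0.001], [0.0, -0.001, -1.0]]
wrist_force: [-0.5, -0.4, 0.1]
gripper_width: 0.007
[-1.000e-02 -3.970e+01  1.539e+01  3.370e+00  1.100e-01  0.000e+00] [-0.475491   -0.41276834  0.11132694] [-0.011 -0.02  -0.033]
[190, 189, 190, 191, 191, 189, 188, 192, 189, 188, 187, 160, 168, 171, 163, 157, 160, 159, 161, 161, 159, 161, 161, 160, 159, 159, 160, 150, 130, 126, 177, 190, 188, 186, 187, 188]
```

View pics/s4.png

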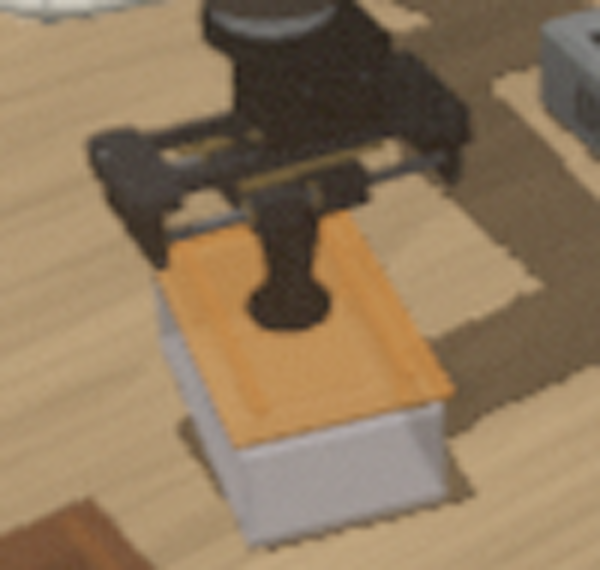

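View pics/w4.png

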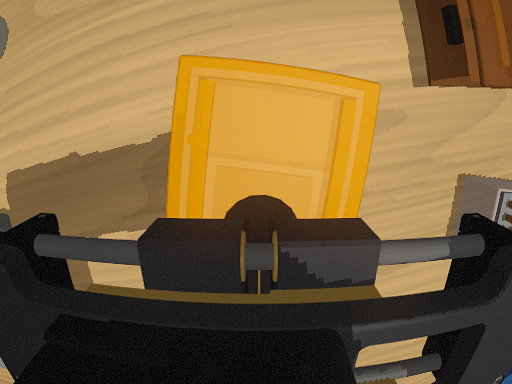

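Run:
```python
from h import *
for z in(.0597,.0767,.09,.13,.15): print(z,((proj("scene",[.5641,-.1944,z])-[160,170])*6).round())
print("pad", [((proj("scene",[.5646,-.1946,z])-[160,170])*6).round() for z in (.074,.081,.087)])
c=r.camera_model("wrist");K=c["mtx"];M=c["mount"]
def wp(P):
    q=M[:3,:3].T@(np.array(P)-M[:3,3]);th=np.arctan2(np.hypot(*q[:2]),q[2]);e=q[:2]/np.hypot(*q[:2]);return (K[:2,2]+K[0,0]*th*e).round(1)
print("tip in wrist",wp([0,0,.017]),wp([.0095,0,.017]),wp([0,0,0]),wp([0,0,-.05]))
b=r.capture("scene")
x=b[195:235,195:222];cv2.imwrite("pics/f5.png",cv2.resize(np.clip(x.astype(float)*2.5,0,255).astype(np.uint8),None,fx=14,fy=14,interpolation=cv2.INTER_CUBIC))
print(((proj("scene",[.5641,-.1944,.0597])-[195,195])*14).round())
```

```text
0.0597 [291. 330.]
0.0767 [290. 305.]
0.09 [289. 286.]
0.13 [286. 225.]
0.15 [284. 194.]
pad [array([290., 310.]), array([290., 299.]), array([289., 291.])]
tip in wrist [259.4 221.3] [259.4 207.8] [259.5 230.9] [259.6 271.5]
[190. 420.]
```

View pics/f5.png

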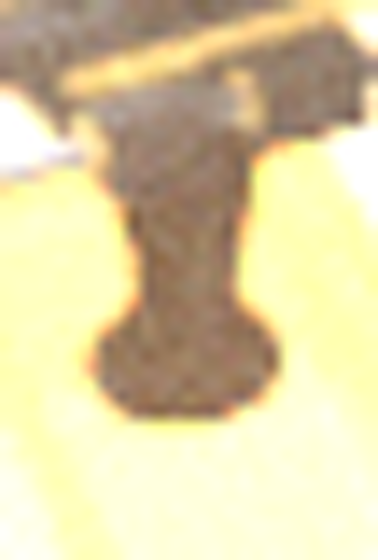

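Run:
```python
from h import *
w=cv2.imread("pics/w4.png")[180:300,190:330]
w1=cv2.imread("pics/w1.png")[180:300,190:330]
cv2.imwrite("pics/f6.png",cv2.resize(np.clip(np.hstack([w1,w]).astype(float)*3,0,255).astype(np.uint8),None,fx=2.85,fy=4,interpolation=cv2.INTER_CUBIC))
```

```text
(no output)
```

View pics/f6.png

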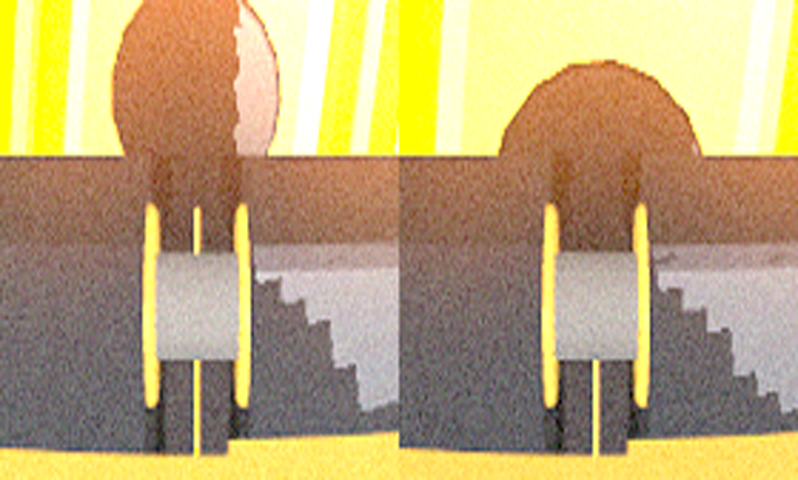

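```bash
python3 -m creep '[[0,0,0,-0.12,0,0,0],[0,0,0,-0.25,0,0,0],[0,0,0,-0.25,0,0,0],[0,0,0,-0.25,0,0,0]]'
python3 - <<'E'
from h import *
s=r.sense();p=s['tcp_pos'];R=s['ee_rot'];print(p,s["gripper_width"],s["wrist_force"])
b=r.capture("scene")
x=b[170:235,180:240].copy();x=cv2.resize(np.clip(x.astype(float)*1.5,0,255).astype(np.uint8),None,fx=9,fy=9,interpolation=cv2.INTER_CUBIC)
for d,col in((0,(0,255,0)),(.017,(0,0,255))):
    q=(proj("scene",p+R[:,2]*d)-[180,170]+.5)*9; print(q); cv2.circle(x,tuple(int(v) for v in q),4,col,-1)
cv2.imwrite("pics/f7.png",x)
E
```

```text
time_s: 5.5
tcp_pos: [0.5659, -0.1947, 0.1552]
ee_rot: [[0.981, -0.193, 0.007], [-0.193, -0.981, 0.0], [0.007, -0.002, -1.0]]
wrist_force: [-0.1, 0.7, -0.6]
gripper_width: 0.004
[ 0.5659278  -0.19469129  0.15520853] 0.004371955874737411 [-0.06838869  0.69289057 -0.61663893]
[251.84070162 286.53882423]
[254.268264   326.36831241]
```

View pics/f7.png

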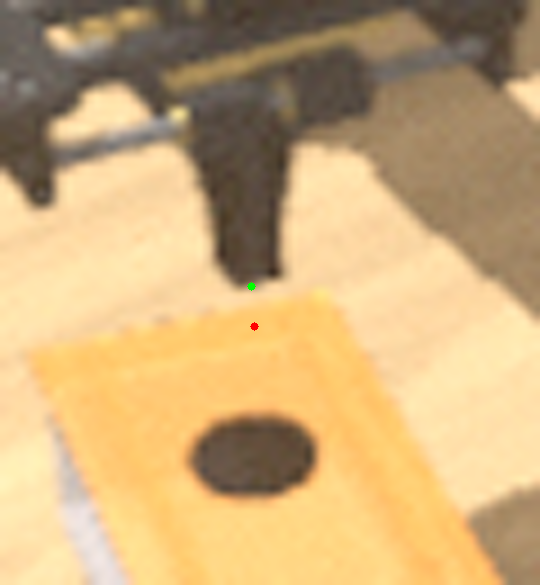

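Scene view: the real fingertip is at (250,285) in the crop, about 25 mm above the red dot where the stated 17 mm tip length puts it. That explains why there was no contact. I'll go on down, guided by force.

```bash
python3 -m creep '[[0,-0.004,0,0.12,0,0,0],[0,-0.004,0,0.23,0,0,0],[0,-0.004,0,0.255,0,0,0],[0,-0.004,0,0.265,0,0,0],[0,-0.004,0,0.265,0,0,0]]'
python3 -m creep '[[0,0,0,0.006,0,0,0],[0,0,0,0.012,0,0,0],[0,0,0,0.012,0,0,0]]'
python3 -m creep '[[0,0,0,0.006,0,0,0],[0,0,0,0.012,0,0,0],[0,0,0,0.012,0,0,0]]'
```

```text
time_s: 5.97
tcp_pos: [0.5631, -0.1941, 0.0728]
ee_rot: [[0.981, -0.193, 0.001], [-0.193, -0.981, 0.001], [0.0, -0.001, -1.0]]
wrist_force: [1.0, 0.1, -0.2]
gripper_width: 0.002
time_s: 6.22
tcp_pos: [0.5638, -0.1943, 0.0702]
ee_rot: [[0.981, -0.193, 0.003], [-0.193, -0.981, 0.001], [0.003, -0.001, -1.0]]
wrist_force: [0.2, -0.4, 0.1]
gripper_width: 0.006
time_s: 6.47
tcp_pos: [0.5639, -0.1943, 0.0671]
ee_rot: [[0.981, -0.193, 0.003], [-0.193, -0.981, 0.0], [0.003, -0.001, -1.0]]
wrist_force: [-0.9, 0.7, 3.8]
gripper_width: 0.006
```

Contact at about TCP z 0.068 (3.8 N). Continuing.

```bash
python3 -m creep '[[0,0,0,0.006,0,0,0],[0,0,0,0.012,0,0,0],[0,0,0,0.018,0,0,0],[0,0,0,0.018,0,0,0]]'
python3 -m creep '[[0,0,0,0.006,0,0,0],[0,0,0,0.01,0,0,0],[0,0,0,0.01,0,0,0]]'
python3 - <<'E'
from h import *
b=r.capture("scene"); print(b[228:264,220].astype(int)[:,2].tolist())
cv2.imwrite("pics/s8.png",cv2.resize(b[170:265,160:260],None,fx=6,fy=6,interpolation=cv2.INTER_CUBIC))
E
```

```text
time_s: 6.8
tcp_pos: [0.564, -0.1943, 0.0663]
ee_rot: [[0.982, -0.191, 0.004], [-0.191, -0.982, -0.001], [0.004, 0.0, -1.0]]
wrist_force: [-8.9, 5.5, 24.2]
gripper_width: 0.003
time_s: 7.05
tcp_pos: [0.5651, -0.1944, 0.0664]
ee_rot: [[0.982, -0.19, 0.007], [-0.19, -0.982, -0.002], [0.007, 0.001, -1.0]]
wrist_force: [-3.8, 3.6, 16.6]
gripper_width: 0.002
[189, 187, 190, 192, 189, 189, 190, 190, 188, 188, 187, 187, 189, 173, 151, 157, 160, 160, 160, 160, 160, 159, 158, 160, 161, 160, 160, 152, 132, 123, 178, 191, 188, 188, 189, 187]
```

View pics/s8.png

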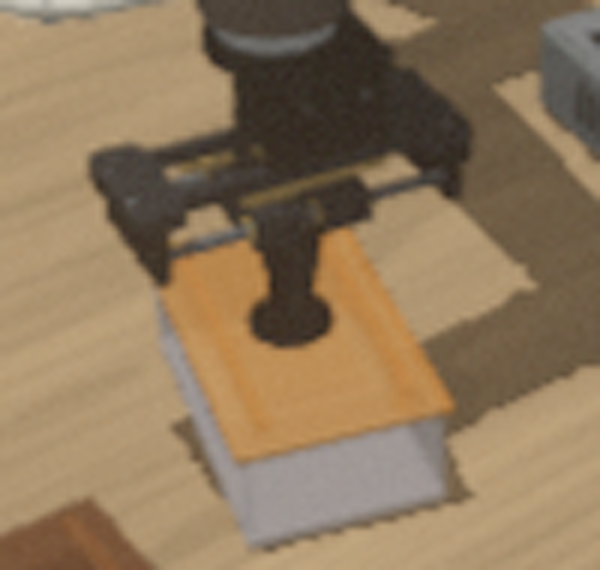

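The lid edge in the scene view dropped about 2.4 px (about 10 mm), the gap to the rim closed, and there was a hard stop at 24 N. The lid is home. With the pad top at 0.074 this calibrates the tip as TCP z + 7.5 mm. Lifting, then moving to the rocker.

```bash
sed -i 's/ztip+.017/ztip-.0075/; s/p.round(4)-\[0,0,.017\]/p.round(4)+[0,0,.0075]/' h.py
python3 -m creep '[[0,0,0,-0.05,0,0,0],[0,0,0,-0.15,0,0,0],[0,0,0,-0.2,0,0,0],[0,0,0,-0.2,0,0,0],[0,0,0,-0.2,0,0,0]]'
python3 - <<'E'
from h import *
b=r.capture("scene"); print(b[228:264,220].astype(int)[:,2].tolist())
cv2.imwrite("pics/s9.png",cv2.resize(b[170:265,160:260],None,fx=6,fy=6,interpolation=cv2.INTER_CUBIC))
row(T["rk"],.13); row([.57,-.02],.13)
E
```

```text
time_s: 7.52
tcp_pos: [0.5652, -0.1942, 0.1267]
ee_rot: [[0.982, -0.19, 0.009], [-0.19, -0.982, -0.002], [0.009, 0.0, -1.0]]
wrist_force: [0.0, 0.5, -1.3]
gripper_width: 0.001
[190, 191, 190, 192, 190, 189, 189, 191, 189, 188, 189, 187, 189, 174, 153, 157, 157, 158, 159, 161, 160, 160, 159, 160, 158, 161, 160, 152, 133, 124, 178, 190, 189, 186, 188, 188]
t 7.57 tip [ 0.5643 -0.1941  0.133 ] F [0.3 0.3 0.3] w 0.001
row [-0.1654 -1.1235  0.0087] [ 0.0001 -0.002   0.0009] dist 0.341
t 7.57 tip [ 0.5643 -0.1941  0.133 ] F [0.3 0.3 0.3] w 0.001
row [-0.0916 -0.5733  0.0093] [ 0.0001 -0.002   0.0009] dist 0.174
```

View pics/s9.png

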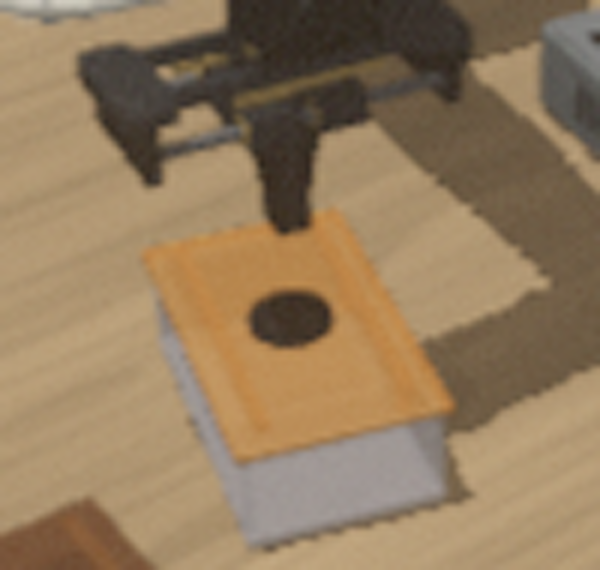

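```bash
python3 -m creep '[[0,-0.09,-0.6,0,0,0,0],[0,-0.09,-0.6,0,0,0,0],[0,-0.09,-0.6,0,0,0,0],[0,-0.09,-0.6,0,0,0,0],[0,-0.09,-0.6,0,0,0,0]]'
python3 -c "
from h import *
row(T['rk'],.13)"
```

```text
time_s: 7.98
tcp_pos: [0.5712, -0.0084, 0.1234]
ee_rot: [[0.982, -0.187, 0.004], [-0.187, -0.982, -0.001], [0.004, 0.001, -1.0]]
wrist_force: [-0.2, 0.3, 0.1]
gripper_width: 0.008
t 7.98 tip [ 0.5712 -0.0084  0.1309] F [-0.2  0.3  0.1] w 0.008
row [-0.0687 -0.5115  0.0025] [ 0.0002 -0.0012  0.002 ] dist 0.155
```

```bash
python3 -m creep '[[0,-0.069,-0.511,0,0,0,0.002],[0,-0.069,-0.511,0,0,0,0.002],[0,-0.069,-0.511,0,0,0,0.002],[0,-0.069,-0.511,0,0,0,0.002],[0,-0.069,-0.511,0,0,0,0.002]]'
python3 - <<'E'
from h import *
row(T['rk'],.097)
w=r.capture("wrist");b=r.capture("scene")
cv2.imwrite("pics/w10.png",w)
cv2.imwrite("pics/s10.png",cv2.resize(b[130:220,230:340],None,fx=6,fy=6,interpolation=cv2.INTER_CUBIC))
E
```

```text
time_s: 8.4
tcp_pos: [0.5795, 0.1513, 0.1211]
ee_rot: [[0.982, -0.187, 0.002], [-0.187, -0.982, -0.001], [0.003, 0.001, -1.0]]
wrist_force: [0.1, -0.1, 0.3]
gripper_width: 0.002
t 8.4 tip [0.5795 0.1513 0.1286] F [ 0.1 -0.1  0.3] w 0.002
row [0.0035 0.0164 0.1052] [ 0.0003 -0.0009  0.0018] dist 0.032
```

View pics/w10.png

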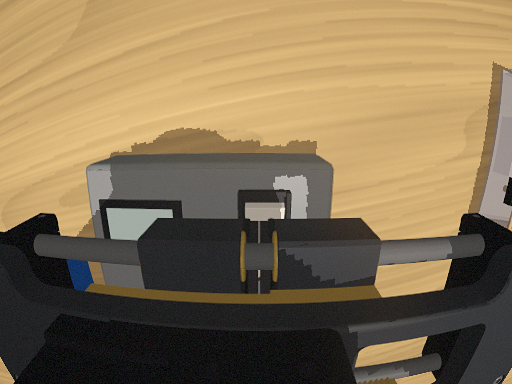

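View pics/s10.png

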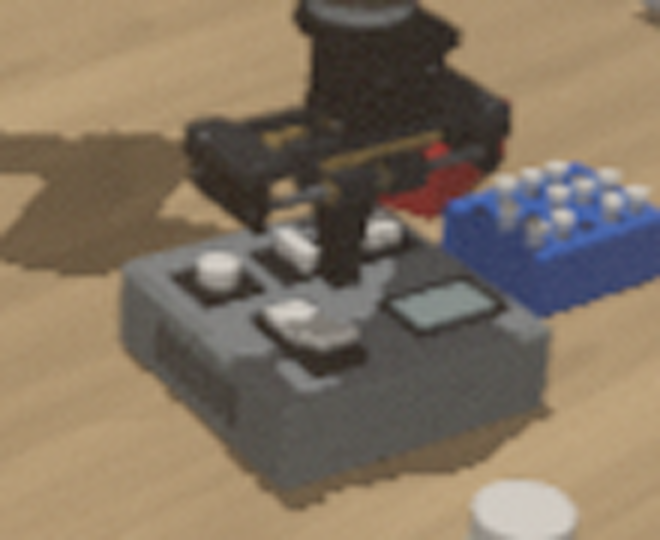

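The rocker's raised end is at (330,333) in the scene crop with the tip above it at (342,282), and a 5 mm sideways correction is needed. Descending.

```bash
python3 -m creep '[[0,0.003,0.016,0.03,0,0,0],[0,0.003,0.016,0.08,0,0,0],[0,0.003,0.016,0.1,0,0,0],[0,0.003,0.016,0.1,0,0,0]]'
python3 -c "
from h import *
row(T['rk'],.084)"
```

```text
time_s: 8.83
tcp_pos: [0.577, 0.14, 0.0884]
ee_rot: [[0.981, -0.193, -0.005], [-0.193, -0.981, -0.005], [-0.004, 0.006, -1.0]]
wrist_force: [0.2, -0.0, -0.6]
gripper_width: 0.006
t 8.83 tip [0.577  0.14   0.0959] F [ 0.2 -0.  -0.6] w 0.006
row [ 0.0049 -0.0224  0.0396] [ 0.0018  0.0011 -0.0001] dist 0.014
```

```bash
python3 -m creep '[[0,0.004,-0.018,0,0,0,0],[0,0.004,-0.018,0,0,0,0]]'
python3 -m creep '[[0,0,0,0,0,0,0]]'
python3 -c "
from h import *
row(T['rk'],.084)"
```

```text
time_s: 9.0
tcp_pos: [0.5796, 0.1448, 0.0883]
ee_rot: [[0.981, -0.194, -0.005], [-0.194, -0.981, -0.005], [-0.004, 0.006, -1.0]]
wrist_force: [0.2, 0.8, 0.2]
gripper_width: 0.004
time_s: 9.08
tcp_pos: [0.58, 0.1447, 0.0886]
ee_rot: [[0.981, -0.194, -0.004], [-0.194, -0.981, -0.005], [-0.003, 0.005, -1.0]]
wrist_force: [-0.5, -0.6, -1.1]
gripper_width: 0.006
t 9.08 tip [0.58   0.1447 0.0961] F [-0.5 -0.6 -1.1] w 0.006
row [-0.0021 -0.0049  0.0404] [ 0.0017  0.0009 -0.0004] dist 0.012
```

```bash
python3 -m creep '[[0,0,-0.004,0.012,0,0,0],[0,0,-0.004,0.022,0,0,0],[0,0,-0.004,0.032,0,0,0],[0,0,-0.004,0.038,0,0,0],[0,0,-0.004,0.042,0,0,0]]'
python3 -m creep '[[0,0,0,0.004,0,0,0],[0,0,0,0.006,0,0,0]]'
python3 -c "
from h import *
row(T['rk'],.084)"
```

```text
time_s: 9.5
tcp_pos: [0.5809, 0.1462, 0.0765]
ee_rot: [[0.981, -0.194, -0.002], [-0.194, -0.981, -0.004], [-0.001, 0.005, -1.0]]
wrist_force: [0.3, 0.3, 8.5]
gripper_width: 0.005
time_s: 9.67
tcp_pos: [0.581, 0.1462, 0.0763]
ee_rot: [[0.981, -0.193, -0.002], [-0.193, -0.981, -0.005], [-0.001, 0.005, -1.0]]
wrist_force: [-2.9, 0.0, 12.7]
gripper_width: 0.003
t 9.67 tip [0.581  0.1462 0.0838] F [-2.9  0.  12.7] w 0.003
row [-0.0044  0.0007 -0.0006] [ 0.0016  0.0003 -0.    ] dist 0.001
```

Hard stop at tip 0.0838, matching the stated end height of about 0.084. One small extra push, then lift and look.

```bash
python3 -m creep '[[0,0,0,0.006,0,0,0],[0,0,0,0.01,0,0,0],[0,0,0,0.01,0,0,0]]'
python3 -m creep '[[0,0,0,-0.04,0,0,0],[0,0,0,-0.12,0,0,0],[0,0,0,-0.15,0,0,0],[0,0,0,-0.15,0,0,0]]'
python3 - <<'E'
from h import *
row(T['sq'],.125)
b=r.capture("scene")
cv2.imwrite("pics/s11.png",cv2.resize(b[130:220,230:340],None,fx=6,fy=6,interpolation=cv2.INTER_CUBIC))
E
```

```text
time_s: 9.92
tcp_pos: [0.581, 0.1462, 0.0762]
ee_rot: [[0.981, -0.192, -0.001], [-0.192, -0.981, -0.005], [0.0, 0.005, -1.0]]
wrist_force: [-4.1, 0.3, 15.4]
gripper_width: 0.006
time_s: 10.25
tcp_pos: [0.5822, 0.1472, 0.1234]
ee_rot: [[0.982, -0.191, 0.003], [-0.191, -0.982, -0.003], [0.004, 0.003, -1.0]]
wrist_force: [-0.3, 0.5, 0.0]
gripper_width: 0.004
t 10.25 tip [0.5822 0.1472 0.1309] F [-0.3  0.5  0. ] w 0.004
row [-0.3905 -0.3693  0.0174] [ 0.0008 -0.0011  0.0005] dist 0.161
```

View pics/s11.png

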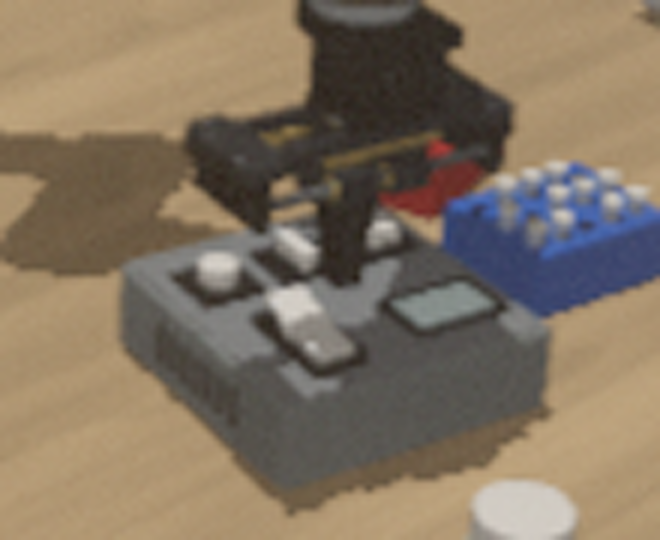

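The rocker at (310,330) has tipped over: its far half is down and its near end is up. Next is the square key.

```bash
python3 -m creep '[[0,-0.39,-0.37,0,0,0,0],[0,-0.39,-0.37,0,0,0,0],[0,-0.39,-0.37,0,0,0,0],[0,-0.39,-0.37,0,0,0,0],[0,-0.39,-0.37,0,0,0,0]]'
python3 -m creep '[[0,0,0,0,0,0,0],[0,0,0,0,0,0,0]]'
python3 - <<'E'
from h import *
w=r.capture("wrist");b=r.capture("scene")
row(T['sq'],.095)
cv2.imwrite("pics/w12.png",w)
cv2.imwrite("pics/s12.png",cv2.resize(b[130:220,230:340],None,fx=6,fy=6,interpolation=cv2.INTER_CUBIC))
E
```

```text
time_s: 10.72
tcp_pos: [0.4838, 0.2816, 0.1194]
ee_rot: [[0.983, -0.186, -0.003], [-0.186, -0.982, -0.005], [-0.002, 0.006, -1.0]]
wrist_force: [0.4, -0.1, -0.1]
gripper_width: 0.009
time_s: 10.88
tcp_pos: [0.4825, 0.2814, 0.1177]
ee_rot: [[0.983, -0.185, -0.006], [-0.185, -0.983, -0.007], [-0.004, 0.008, -1.0]]
wrist_force: [-0.9, -0.5, 0.3]
gripper_width: 0.006
t 10.98 tip [0.4837 0.2807 0.1258] F [-0.1 -0.2  0.6] w 0.005
row [0.0173 0.004  0.1027] [0.0023 0.001  0.0018] dist 0.031
```

View pics/w12.png

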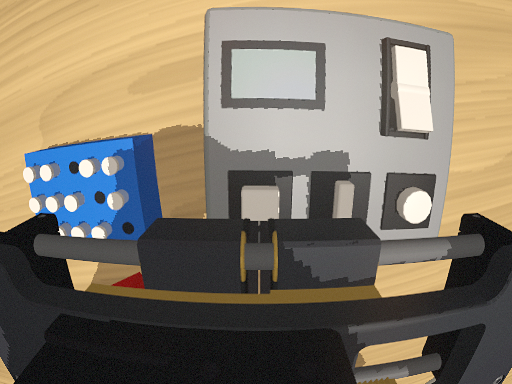

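View pics/s12.png

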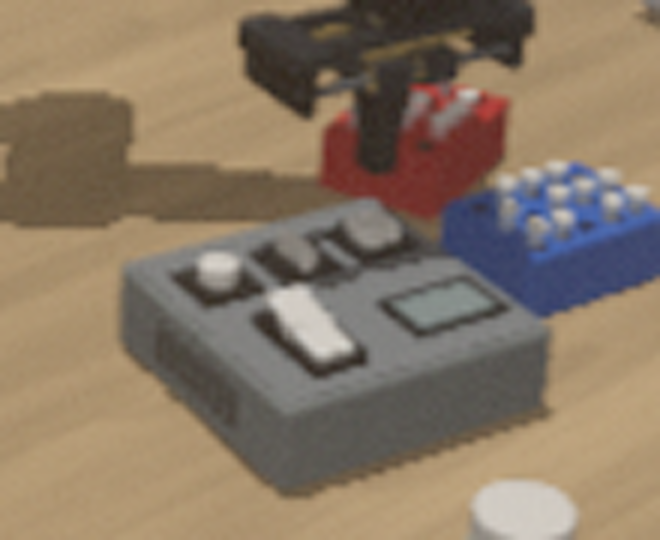

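The square key, at wrist (260,200), is in line with the fingers. I correct 5 mm forward and descend.

```bash
python3 -m creep '[[0,0.017,0.004,0.03,0,0,0],[0,0.017,0.004,0.07,0,0,0],[0,0.017,0.004,0.1,0,0,0],[0,0.017,0.004,0.1,0,0,0]]'
python3 -m creep '[[0,0,0,0,0,0,0],[0,0,0,0,0,0,0]]'
python3 -c "
from h import *
row(T['sq'],.083)"
```

```text
time_s: 11.32
tcp_pos: [0.4875, 0.2761, 0.0854]
ee_rot: [[0.982, -0.19, -0.009], [-0.19, -0.982, -0.01], [-0.007, 0.011, -1.0]]
wrist_force: [0.5, -0.1, 0.4]
gripper_width: 0.004
time_s: 11.48
tcp_pos: [0.4877, 0.2754, 0.085]
ee_rot: [[0.982, -0.191, -0.009], [-0.191, -0.982, -0.011], [-0.007, 0.012, -1.0]]
wrist_force: [0.2, 0.7, -0.3]
gripper_width: 0.008
t 11.48 tip [0.4877 0.2754 0.0925] F [ 0.2  0.7 -0.3] w 0.008
row [ 0.0008 -0.0102  0.0315] [0.0039 0.0023 0.0007] dist 0.01
```

```bash
python3 -m creep '[[0,0.001,-0.009,0,0.004,0.002,0],[0,0.001,-0.009,0.008,0.004,0.002,0],[0,0.001,-0.009,0.02,0.004,0.002,0],[0,0.001,-0.009,0.028,0.004,0.002,0],[0,0.001,-0.009,0.034,0.004,0.002,0]]'
python3 -m creep '[[0,0,0,0.004,0,0,0],[0,0,0,0.006,0,0,0]]'
python3 -c "
from h import *
row(T['sq'],.082)"
```

```text
time_s: 11.9
tcp_pos: [0.4888, 0.2784, 0.0751]
ee_rot: [[0.982, -0.19, 0.0], [-0.19, -0.982, 0.001], [0.0, -0.001, -1.0]]
wrist_force: [1.1, 0.5, 2.7]
gripper_width: 0.004
time_s: 12.07
tcp_pos: [0.4889, 0.2784, 0.0745]
ee_rot: [[0.982, -0.189, 0.001], [-0.189, -0.982, 0.001], [0.001, -0.001, -1.0]]
wrist_force: [-3.1, -0.9, 10.8]
gripper_width: 0.007
t 12.07 tip [0.4889 0.2784 0.082 ] F [-3.1 -0.9 10.8] w 0.007
row [-0.0016  0.0008 -0.0001] [-0.0003 -0.0002  0.0011] dist 0.001
```

Stop at tip 0.082 (fully in) with 10.8 N. A little more, then lift and look.

```bash
python3 -m creep '[[0,0,0,0.006,0,0,0],[0,0,0,0.01,0,0,0],[0,0,0,0.01,0,0,0]]'
python3 -m creep '[[0,0,0,-0.04,0,0,0],[0,0,0,-0.12,0,0,0],[0,0,0,-0.17,0,0,0],[0,0,0,-0.17,0,0,0]]'
python3 - <<'E'
from h import *
row(T['rd'],.125)
b=r.capture("scene");w=r.capture("wrist")
cv2.imwrite("pics/s13.png",cv2.resize(b[130:220,230:340],None,fx=6,fy=6,interpolation=cv2.INTER_CUBIC))
cv2.imwrite("pics/w13.png",w)
E
```

```text
time_s: 12.32
tcp_pos: [0.489, 0.2785, 0.0744]
ee_rot: [[0.982, -0.188, 0.002], [-0.188, -0.982, 0.0], [0.002, -0.001, -1.0]]
wrist_force: [-5.4, -2.5, 16.6]
gripper_width: 0.006
time_s: 12.65
tcp_pos: [0.4905, 0.2798, 0.1287]
ee_rot: [[0.982, -0.187, 0.007], [-0.187, -0.982, 0.004], [0.006, -0.006, -1.0]]
wrist_force: [0.5, 0.2, -0.5]
gripper_width: -0.001
t 12.65 tip [0.4905 0.2798 0.1362] F [ 0.5  0.2 -0.5] w -0.001
row [-0.0084  0.4198  0.0349] [-0.0018 -0.0019  0.0018] dist 0.126
```

View pics/s13.png

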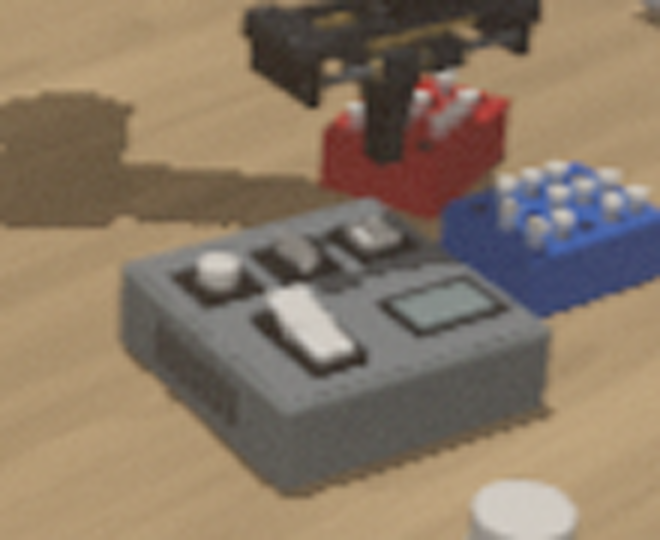

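View pics/w13.png

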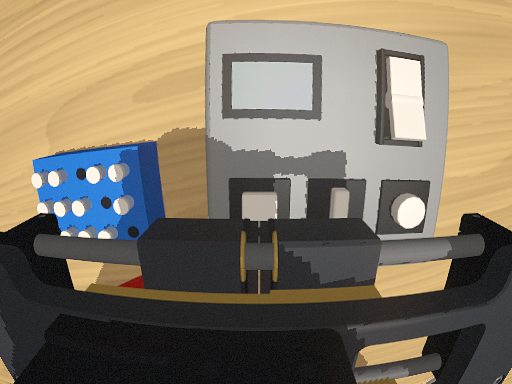

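The square key at (375,232) is visibly sunk and the bar key at (297,252) is unchanged. Next is the round key.

```bash
python3 -m creep '[[0,-0.008,0.42,0,-0.002,-0.002,0],[0,-0.008,0.42,0,-0.002,-0.002,0],[0,-0.008,0.42,0,-0.002,-0.002,0],[0,-0.008,0.42,0,-0.002,-0.002,0],[0,-0.008,0.42,0,-0.002,-0.002,0]]'
python3 -m creep '[[0,0,0,0,0,0,0],[0,0,0,0,0,0,0]]'
python3 - <<'E'
from h import *
w=r.capture("wrist")
row(T['rd'],.096)
cv2.imwrite("pics/w14.png",w)
E
```

```text
time_s: 13.17
tcp_pos: [0.4609, 0.1527, 0.1239]
ee_rot: [[0.982, -0.191, -0.009], [-0.191, -0.982, -0.006], [-0.008, 0.007, -1.0]]
wrist_force: [0.6, 0.5, 0.6]
gripper_width: 0.005
time_s: 13.33
tcp_pos: [0.4607, 0.153, 0.1231]
ee_rot: [[0.982, -0.191, -0.01], [-0.191, -0.982, -0.006], [-0.009, 0.008, -1.0]]
wrist_force: [-0.3, -0.3, -0.4]
gripper_width: 0.004
t 13.38 tip [0.4609 0.1533 0.1308] F [-0.8  0.  -0.1] w 0.003
row [ 0.0105 -0.0141  0.1158] [0.0025 0.0027 0.0007] dist 0.035
```

View pics/w14.png

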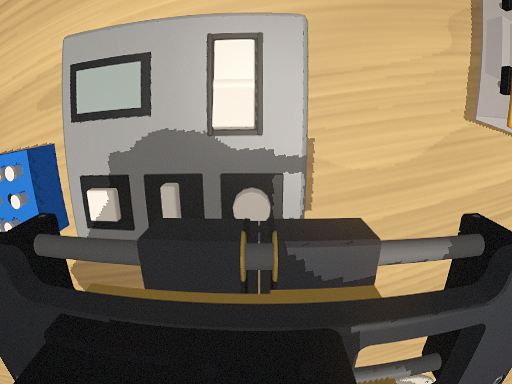

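Round key at wrist (252,203), slightly left of the fingers at column 259, which matches the computed 4 mm correction. Applying it and descending.

```bash
python3 -m creep '[[0,0.01,-0.014,0.03,0.002,0.003,0],[0,0.01,-0.014,0.08,0.002,0.003,0],[0,0.01,-0.014,0.11,0.002,0.003,0],[0,0.01,-0.014,0.11,0.002,0.003,0],[0,0.01,-0.014,0.11,0.002,0.003,0]]'
python3 -c "
from h import *
row(T['rd'],.082)"
```

```text
time_s: 13.8
tcp_pos: [0.4642, 0.1569, 0.0897]
ee_rot: [[0.982, -0.19, -0.001], [-0.19, -0.982, -0.003], [0.0, 0.003, -1.0]]
wrist_force: [-0.3, -0.4, -0.1]
gripper_width: 0.007
t 13.8 tip [0.4642 0.1569 0.0972] F [-0.3 -0.4 -0.1] w 0.007
row [0.0011 0.0006 0.0506] [ 0.001 -0.     0.001] dist 0.015
```

```bash
python3 -m creep '[[0,0.001,0,0.015,0,0,0],[0,0.001,0,0.028,0,0,0],[0,0.001,0,0.04,0,0,0],[0,0.001,0,0.05,0,0,0],[0,0.001,0,0.054,0,0,0]]'
python3 -m creep '[[0,0,0,0.006,0,0,0],[0,0,0,0.008,0,0,0]]'
python3 -c "
from h import *
row(T['rd'],.082)"
```

```text
time_s: 14.22
tcp_pos: [0.465, 0.1573, 0.0743]
ee_rot: [[0.982, -0.189, 0.001], [-0.189, -0.982, -0.003], [0.001, 0.002, -1.0]]
wrist_force: [-5.4, 1.8, 14.4]
gripper_width: 0.005
time_s: 14.38
tcp_pos: [0.4651, 0.1573, 0.0742]
ee_rot: [[0.982, -0.188, 0.001], [-0.188, -0.982, -0.003], [0.002, 0.003, -1.0]]
wrist_force: [-8.9, 0.5, 20.4]
gripper_width: 0.008
t 14.38 tip [0.4651 0.1573 0.0817] F [-8.9  0.5 20.4] w 0.008
row [-0.0016  0.0025 -0.0009] [ 0.0009 -0.0005  0.0016] dist 0.001
```

The round key is fully in at the hard stop (20 N, tip 0.0817). Lifting clear straight up, then checking.

```bash
python3 -m creep '[[0,0,0,-0.04,0,0,0],[0,0,0,-0.12,0,0,0],[0,0,0,-0.25,0,0,0],[0,0,0,-0.3,0,0,0],[0,0,0,-0.3,0,0,0]]'
python3 -m creep '[[0,-0.1,0.3,-0.2,0,0,0],[0,-0.1,0.4,-0.25,0,0,0],[0,-0.1,0.5,-0.25,0,0,0],[0,-0.1,0.5,-0.25,0,0,0],[0,-0.1,0.5,-0.25,0,0,0]]'
python3 - <<'E'
from h import *
b=r.capture("scene");t=r.capture("top")
cv2.imwrite("pics/s15.png",cv2.resize(b[140:265,170:345],None,fx=4.5,fy=4.5,interpolation=cv2.INTER_CUBIC))
cv2.imwrite("pics/t15.png",t)
print(b[228:264,220].astype(int)[:,2].tolist())
E
```

```text
time_s: 14.8
tcp_pos: [0.4674, 0.1589, 0.1685]
ee_rot: [[0.982, -0.187, 0.009], [-0.187, -0.982, 0.002], [0.009, -0.003, -1.0]]
wrist_force: [1.0, -0.4, 0.1]
gripper_width: 0.003
time_s: 15.22
tcp_pos: [0.4075, 0.0137, 0.2444]
ee_rot: [[0.982, -0.19, 0.011], [-0.191, -0.982, 0.002], [0.011, -0.004, -1.0]]
wrist_force: [0.7, 0.2, -0.2]
gripper_width: 0.007
[189, 189, 190, 193, 189, 188, 188, 191, 188, 188, 188, 188, 189, 172, 152, 155, 159, 161, 160, 159, 159, 158, 160, 161, 160, 162, 161, 152, 133, 124, 179, 190, 188, 187, 188, 187]
```

View pics/s15.png

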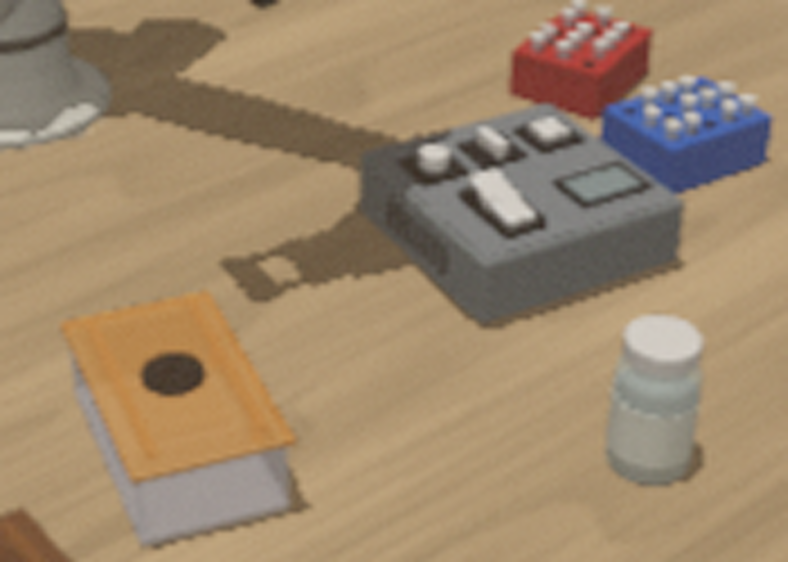

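View pics/t15.png

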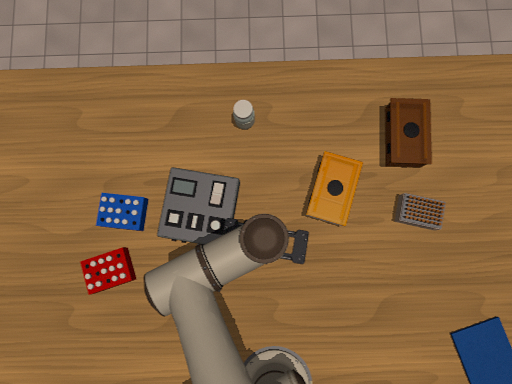

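```bash
python3 -c "
from h import *
print(r.sense()['wrist_force'].round(1)); print(r.finish_job())"
```

```text
[ 1.1  0.  -0.7]
the job is handed in; nothing more can be done
None
```

All four presses were done in the order asked with closed fingertips, and the job is handed in at about 15 s on the robot's clock. No verdict came back, so what follows rests on my own checks.

| Step | Where it stopped | Last check in the images |
|---|---|---|
| Lid of the amber tank | Hard stop, 24 N upward | Dropped about 10 mm, gap to the rim closed |
| Rocker | Tip at 0.084 m, 15 N | Far end down, near end up |
| Square key | Tip at 0.082 m, 17 N | Stays sunk |
| Round key | Tip at 0.082 m, 20 N | Standing up again |

In the last pictures the bar key stands as high as before. The tube rack, tip box and jar are where they were, and the arm is clear of everything.

- **Fingertip length disagreed:** contact came with the TCP about 24 mm lower than the stated 17 mm tip length predicts. I calibrated the tip height from the lid's hard stop, assuming the lid was then home. The rocker and both keys then stopped at their stated heights, which supports that.
- **No force reading while the lid slid:** the wrist force stayed near zero during that push. That the lid is home rests on the hard stop and the images.

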